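# Check a bench tap lever for binding

## Robot

A 6-joint arm with a two-finger parallel gripper is mounted at the origin on a cart in front of the work surface, level with it; the furniture and walls round the work are solid. World frame = base frame: x ahead of the robot, y to its left, z up, the work surface at z = 0. Lengths are in m, angles in rad, forces in N, time in s.
With the tool pointing down it reaches from about 0.35 to 0.975 m from the base axis. Payload 7.1 kg.
Tool frame: the origin (TCP) lies midway between the tips of the shut fingers; the grasp point (between the pads) lies 19 mm behind it; z points along the fingers, y is the line along which they close (so a half turn about z gives the same grasp; the last joint's range is limited). The gripper opens to 88 mm and grips with 3 to 60 N. Pads are 20 mm wide; open, the fingers measure 115 mm over their backs; the gripper's body (75 mm by 178 mm) begins 61 mm behind the grasp point.
Start: joints at [-1.327, 0.423, 1.63, -0, 1.089, -0.019], TCP at [0.162, -0.604, 0.223] pointing down, gripper open.
Joint ranges: [-3, 3], [-0.9, 2.11], [0.09, 2.58], [-1.31, 4.45], [0.11, 2.69], [-2.54, 2.54]. Speed limits (rad/s): [2.39, 2.39, 3.01, 3.14, 3.14, 3.14].

## Interface

Orientations are given as a unit quaternion [w, x, y, z].
In Python, from station import move_pose, movel, movej, command_gripper, wait, inverse_kinematics, read_camera, camera_info, MotionError, job_done, get_time, get_joint_pos, get_qvel, get_effort, get_tcp_pos, get_ee_rot, get_ft_force, get_ft_torque, get_grip_width, get_finger_force gives the robot as it stands. Calls block until the motion is done:
- move_pose(position, orientation): joint-space move of the TCP to a pose.
- movel(position, frame=None, v=0.15, until_force=None): straight line of the TCP; frame=None keeps the orientation; v is the mean speed in m/s. With until_force (N) it stops when the force on the tool has changed by that much, and returns True; else False.
- movej(angles): joint-space move.
- command_gripper(opening): opening from 0.0 (shut) to 1.0 (fully open); the grip force is fixed at half the most; returns when the fingers have stopped.
- wait(seconds).
- inverse_kinematics(position, orientation): joint angles nearest the present ones, or None.
- read_camera(name): name is "side" or "top" or "wrist"; returns the picture (400x640x3 uint8, red, green, blue); there is no depth.
- camera_info(name): a dict with "intrinsics" (3x3 intrinsics, pixels), "dist" ([k1, k2, p1, p2, k3] as OpenCV has them; the pictures are not rectified), "T" (4x4, takes a point from camera to world coordinates); the wrist camera has in their place "tool_from_camera" (4x4, takes a point from camera to tool coordinates, whose origin is the TCP and whose axes are the flange's). Camera axes: x right, y up, looking along -z (the intrinsics and any distortion apply to the point x, -y, -z); pixel columns grow to the right and rows downward; lengths in m; the calibration is good to about 2 mm. A picture is of the moment at which its call begins: read the wrist's pose just before it. camera_info takes no time and is no camera call.
A pose or a line that the arm cannot do raises MotionError and nothing moves.
- job_done(): hands the job in; it is judged then, once.
Readings, each from a call of its own:
- get_time(): time.
- get_joint_pos(): joint angles.
- get_qvel(): joint speeds.
- get_effort(): joint torques, N m.
- get_tcp_pos(): TCP position.
- get_ee_rot(): TCP orientation.
- get_ft_force(): force on the tool from outside, world axes, zero at the start.
- get_ft_torque(): the same for the moment, N m.
- get_grip_width(): opening from 0.0 (shut) to 1.0 (fully open).
- get_finger_force(): force on a finger pad.
Only numpy, scipy, OpenCV 4.12 (cv2) and the standard library are available. Lean on these libraries where they do the work, as an engineer would, in place of code of your own. Each camera call takes 0.05 s, during which the arm holds its last target. There are 200 camera calls.

## Task

The blue-knobbed bench tap has just been refitted: check that its lever swings without binding. From where it stands half open, swing it all the way to the open stop (lever in line with the hose spouts), then all the way back to the closed stop (lever square across the spouts), and let go of it there. Leave the red-knobbed tap as it is.

Things in the scene. Friction and masses are not known exactly. Their poses are not given: they have to be found in the camera images.
- blue_knob (a point): Grip point of the blue knob: an upright round post, 18 mm across, 45 mm tall, on the free end of a steel lever on a quarter-turn bench tap. The point is on the post's axis, 118 mm above the worktop; post top 137 mm, lever's upper face 92 mm. The knob circles the pivot axis at 85 mm. About 2 N at the knob moves the lever; it stays where it is left. The round post may turn between the fingers.
- blue_pivot (a point): Point on the upright pivot axis of the blue tap (white valve on a 90 mm square fixed plate, brass hose spouts to both sides, ends 74 mm from the axis, 55 mm up), 118 mm above the worktop; the tap's own top here is at 98 mm. Frame fixed to the tap: z up, y along the spouts. Lever closed: along -x (roughly to the robot); open: along +y. Knob at angle q: (-85 cos q, 85 sin q, 0) mm.
- blue_lever (a joint): Angle q of the blue-knobbed lever: 0 at the closed stop, 1.571 rad (a quarter turn) at the open stop; growing values turn it clockwise as seen from above. It starts between 0.5 and 1.0.
- red_knob (a point): The same point of the red knob of a second tap of the same make, which stands to the left or right of the first. It is to be left alone.
There are look-alikes about, which are no part of the job. Leave any green look-alike of the part that bears blue_knob alone.

How it is judged:
By the outcome, as a careful person would: the job done as asked, in the order asked, and still so for the second after the job is handed in, with the robot touching nothing.
It also fails if it takes over 45 s, if anything falls off the work surface, if the arm or the gripper's body presses on something with over 40 N, if the wrist force passes 120 N, or if a joint passes its speed limit or range.

## Working session

There is one attempt and no reset: what is moved stays moved. The work goes in short steps, each a Python script; the robot and the scene stay as the last script left them, time stands still between calls to the robot, and variables do not carry over. Pictures are saved under pics/ and viewed, at most 10 in all, crops included, and the job is handed in when it is done.

```bash
mkdir -p pics
python3 - <<'E'
from station import *
import cv2
for n in("top","side"):
    cv2.imwrite(f"pics/{n}0.png",read_camera(n)[:,:,::-1]); i=camera_info(n); print(n,i)
print(get_time(),get_tcp_pos(),get_ee_rot())
E
```

```text
top {'intrinsics': array([[386.0668184 ,   0.        , 313.41713258],
       [  0.        , 386.0668184 , 195.33509115],
       [  0.        ,   0.        ,   1.        ]]), 'dist': array([0.0014899, 0.       , 0.       , 0.       , 0.       ]), 'T': array([[ 1.78877665e-02,  9.80105523e-01, -1.97669400e-01,
         2.24983851e-01],
       [-9.99834452e-01,  1.81932902e-02, -2.70456709e-04,
         1.74552535e-01],
       [ 3.33118063e-03,  1.97641514e-01,  9.80268706e-01,
         1.36928668e+00],
       [ 0.00000000e+00,  0.00000000e+00,  0.00000000e+00,
         1.00000000e+00]])}
side {'intrinsics': array([[435.40717487,   0.        , 321.25545009],
       [  0.        , 435.40717487, 191.3237709 ],
       [  0.        ,   0.        ,   1.        ]]), 'dist': array([-0.07836696,  0.        ,  0.        ,  0.        ,  0.        ]), 'T': array([[-0.88194411,  0.25051033, -0.39927329, -0.10476181],
       [-0.47094855, -0.43319639,  0.76847144,  1.36907777],
       [ 0.01954629,  0.86578604,  0.50003248,  0.8609085 ],
       [ 0.        ,  0.        ,  0.        ,  1.        ]])}
0.1 [ 0.16226718 -0.60305723  0.22197032] [-6.97208651e-04  9.91380081e-01  1.31015428e-01 -7.70473670e-05]
```

View pics/top0.png

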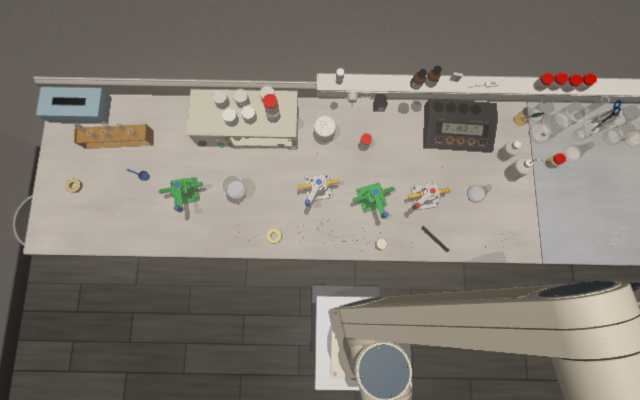

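View pics/side0.png

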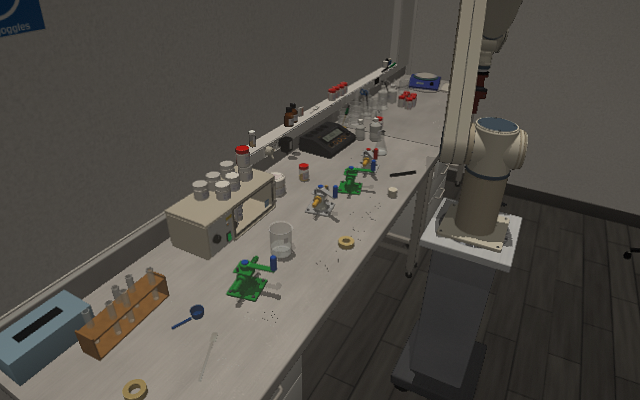

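Top view: there are blue-knobbed taps with green bodies at (185,190) and (373,198), a white one at (319,187) with its knob at about (308,203), and a white red-knobbed one at (428,195). The white tap at (319,187) fits, having a white valve, brass spouts and a blue knob. The side view shows it at (322,203) with its knob at (335,191). I'll enlarge it and measure.

```bash
cat > h.py <<'E'
import numpy as np, cv2
from station import *
def ray(info,uv,T=None):
    T=info["T"] if T is None else T
    p=cv2.undistortPoints(np.array([[uv]],float),info["intrinsics"],info["dist"])[0,0]
    d=T[:3,:3]@np.array([p[0],-p[1],-1.]); return T[:3,3],d
def plane(r,z): o,d=r; return o+d*(z-o[2])/d[2]
def cross(r1,r2):
    A=np.stack([r1[1],-r2[1]],1); s=np.linalg.lstsq(A,r2[0]-r1[0],rcond=None)[0]
    a,b=r1[0]+s[0]*r1[1],r2[0]+s[1]*r2[1]; return (a+b)/2,np.linalg.norm(a-b)
def blobs(img,lo,hi,box=None,amin=6):
    m=cv2.inRange(cv2.cvtColor(img,cv2.COLOR_RGB2HSV),lo,hi)
    if box: 
        k=np.zeros_like(m); x0,y0,x1,y1=box; k[y0:y1,x0:x1]=1; m*=k
    n,_,s,c=cv2.connectedComponentsWithStats(m)
    return [(c[i].round(1).tolist(),s[i].tolist()) for i in range(1,n) if s[i][4]>=amin]
BLUE=((105,130,50),(130,255,255)); BRASS=((12,120,80),(28,255,255))
E
python3 - <<'E'
from h import *
t=cv2.imread("pics/top0.png")[:,:,::-1].copy(); s=cv2.imread("pics/side0.png")[:,:,::-1].copy()
a=cv2.resize(t[160:225,275:345],(420,390),interpolation=2); b=cv2.resize(s[170:235,290:352],(372,390),interpolation=2)
cv2.imwrite("pics/crop.png",np.hstack([a,b])[:,:,::-1])
for n,im,bx in(("top",t,(285,165,345,215)),("side",s,(295,175,345,225))):
    for k,c in(("blue",BLUE),("brass",BRASS)):
        for bl in blobs(im,*c,bx):
            i=camera_info(n); print(n,k,bl,[plane(ray(i,bl[0]),z).round(3).tolist() for z in(.137,.118,.098,.055)])
E
```

```text
top brass ([332.7, 181.5], [327, 180, 13, 5, 35]) [[0.521, 0.112, 0.137], [0.525, 0.112, 0.118], [0.53, 0.111, 0.098], [0.541, 0.108, 0.055]]
top brass ([304.3, 186.0], [297, 183, 14, 6, 41]) [[0.504, 0.205, 0.137], [0.508, 0.206, 0.118], [0.513, 0.206, 0.098], [0.523, 0.207, 0.055]]
side blue ([320.2, 185.7], [318, 185, 5, 3, 10]) [[0.494, 0.225, 0.137], [0.51, 0.195, 0.118], [0.527, 0.163, 0.098], [0.562, 0.095, 0.055]]
side blue ([335.0, 186.3], [334, 185, 3, 3, 7]) [[0.449, 0.203, 0.137], [0.463, 0.172, 0.118], [0.479, 0.14, 0.098], [0.512, 0.071, 0.055]]
side blue ([333.0, 193.0], [333, 190, 1, 7, 7]) [[0.434, 0.247, 0.137], [0.449, 0.217, 0.118], [0.463, 0.186, 0.098], [0.495, 0.12, 0.055]]
side brass ([316.4, 200.7], [312, 196, 9, 11, 60]) [[0.458, 0.317, 0.137], [0.473, 0.29, 0.118], [0.489, 0.261, 0.098], [0.522, 0.198, 0.055]]
```

View pics/crop.png

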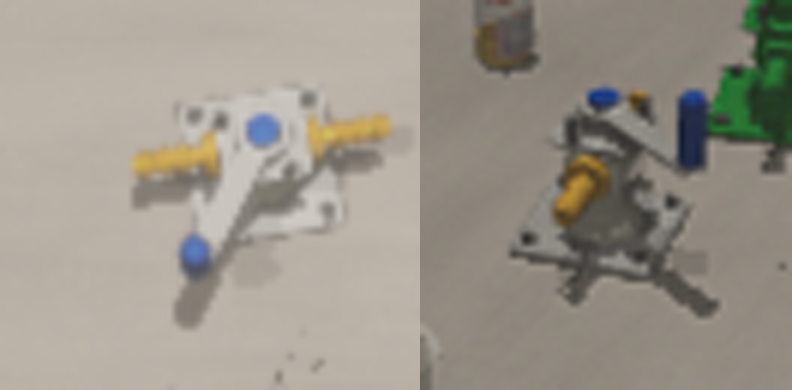

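The crop shows a white valve with a blue cap at top-view pixel (318.5,181.3), brass spouts either side and a blue knob at about (307.2,201.5), so this is the right tap. Next I'll refine from two views and move above it for a wrist picture.

```bash
cat >> h.py <<'E'
from scipy.spatial.transform import Rotation as R
def quat(yaw):  # tool down, closing line (tool y) along world direction yaw (mod pi)
    y=np.array([np.cos(yaw),np.sin(yaw),0]); z=np.array([0,0,-1.]); 
    q=R.from_matrix(np.stack([np.cross(y,z),y,z],1)).as_quat(); return q[[3,0,1,2]]
E
python3 - <<'E'
from h import *
t=cv2.imread("pics/top0.png")[:,:,::-1].copy()
B=((100,70,50),(130,255,255)); print(blobs(t,*B,(285,165,345,215)))
it,is_=camera_info("top"),camera_info("side")
for n,a,b,z in(("cap",(318.5,181.2),(320.2,185.8),.098),("knobtop",(307.2,201),(335,185.9),.137)):
    print(n,*cross(ray(it,a),ray(is_,b)),plane(ray(it,a),z),plane(ray(is_,b),z))
for yaw in (1.0,1.0+np.pi):
    print(inverse_kinematics([.47,.17,.30],quat(yaw)))
E
```

```text
[([318.2, 181.2], [316, 179, 5, 5, 19]), ([307.0, 201.4], [305, 199, 5, 5, 17])]
cap [0.53028282 0.15818631 0.09457374] 0.0020465979261452944 [0.53044835 0.158577   0.098     ] [0.52633037 0.16359812 0.098     ]
knobtop [0.45409962 0.19447035 0.13320179] 0.001973629268608224 [0.45434021 0.19473665 0.137     ] [0.45013872 0.20055916 0.137     ]
[ 3.23249828e-01  1.47773217e-01  1.82184166e+00 -4.44089210e-16
  1.17197778e+00 -6.76750172e-01]
[ 3.23249828e-01  1.47773217e-01  1.82184166e+00 -4.44089210e-16
  1.17197778e+00  2.46484248e+00]
```

Run:
```python
from h import *
move_pose([.46,.18,.30],quat(.96)); print(get_time())
p,q=get_tcp_pos(),get_ee_rot(); im=read_camera("wrist"); i=camera_info("wrist")
cv2.imwrite("pics/w1.png",im[:,:,::-1])
T=np.eye(4); T[:3,:3]=R.from_quat(np.array(q)[[1,2,3,0]]).as_matrix(); T[:3,3]=p; T=T@i["tool_from_camera"]; np.save("T1.npy",T)
print(p,q); 
for k,c in(("blue",((100,70,50),(130,255,255))),("brass",BRASS)):
    for b in blobs(im,*c,amin=40): print(k,b,[plane(ray(i,b[0],T),z).round(4).tolist() for z in(.137,.118,.098,.055)])
```

```text
3.0583
[0.46026714 0.17948181 0.29992286] [-8.72473872e-06  3.01190587e-01  9.53563959e-01 -8.22863850e-05]
blue ([332.9, 162.6], [325, 152, 18, 22, 322]) [[0.4497, 0.1966, 0.137], [0.4529, 0.1951, 0.118], [0.4562, 0.1935, 0.098], [0.4633, 0.19, 0.055]]
blue ([344.7, 231.5], [337, 224, 17, 16, 214]) [[0.5152, 0.1661, 0.137], [0.5222, 0.1628, 0.118], [0.5295, 0.1593, 0.098], [0.5452, 0.1518, 0.055]]
blue ([488.2, 243.6], [480, 239, 17, 10, 44]) [[0.6112, 0.2797, 0.137], [0.6238, 0.283, 0.118], [0.637, 0.2865, 0.098], [0.6655, 0.294, 0.055]]
blue ([127.3, 264.9], [111, 250, 34, 30, 538]) [[0.4152, -0.0416, 0.137], [0.4163, -0.057, 0.118], [0.4174, -0.0733, 0.098], [0.4199, -0.1083, 0.055]]
brass ([369.8, 194.4], [350, 176, 40, 39, 529]) [[0.4969, 0.2084, 0.137], [0.5028, 0.2076, 0.118], [0.509, 0.2067, 0.098], [0.5223, 0.2048, 0.055]]
brass ([313.7, 247.1], [299, 231, 33, 31, 357]) [[0.5111, 0.1301, 0.137], [0.5178, 0.1247, 0.118], [0.5249, 0.119, 0.098], [0.5401, 0.1067, 0.055]]
brass ([314.0, 355.7], [304, 353, 20, 6, 60]) [[0.6213, 0.0519, 0.137], [0.6345, 0.0419, 0.118], [0.6483, 0.0314, 0.098], [0.6781, 0.0088, 0.055]]
brass ([534.0, 357.9], [531, 352, 7, 11, 52]) [[0.768, 0.2565, 0.137], [0.7897, 0.2585, 0.118], [0.8126, 0.2606, 0.098], [0.8618, 0.265, 0.055]]
```

View pics/w1.png

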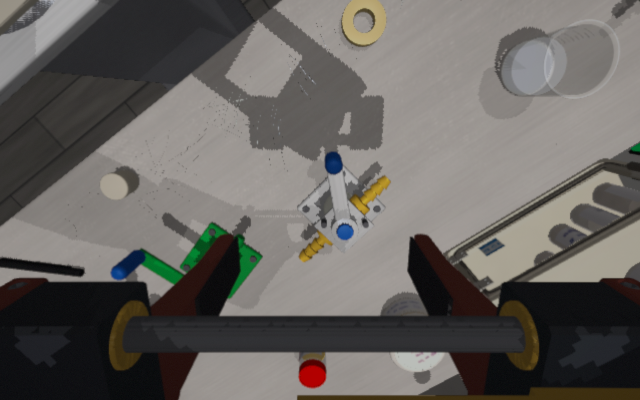

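All three views agree within 2 mm: the pivot is at (0.530,0.159), the lever radius 84.5 mm (should be 85), yaw 0.18 and q about 0.62 (expected 0.5–1.0). In the wrist picture the knob is at (333,163), the cap at (345,232), and the approach from above is clear. I'll grasp it and swing to the open stop.

```bash
cat >> h.py <<'E'
P=np.array([.530,.159]); YAW=.18; Z=.100
def knob(q,z=Z):
    a=YAW+np.pi-q; return [P[0]+.085*np.cos(a),P[1]+.085*np.sin(a),z]
def qnow():
    d=np.array(get_tcp_pos())[:2]-P; return YAW+np.pi-np.arctan2(d[1],d[0]),np.linalg.norm(d)
def swing(q1,F=10,v=.08):
    q0=qnow()[0]; n=max(1,int(np.ceil(abs(q1-q0)/.13)))
    for q in np.linspace(q0,q1,n+1)[1:]:
        hit=movel(knob(q),v=v,until_force=F); print(round(q,3),hit,np.round(qnow(),4),np.round(get_ft_force(),1),round(get_grip_width(),3),round(get_time(),2))
        if hit: break
E
python3 - <<'E'
from h import *
Q=quat(YAW+np.pi-.785+np.pi/2)
move_pose(knob(.62,.20),quat(YAW-.785+np.pi/2))
print(get_tcp_pos(),get_time(),get_joint_pos())
print(movel(knob(.62),until_force=10,v=.1),get_ft_force(),get_tcp_pos())
command_gripper(0.0); print(get_grip_width(),get_finger_force(),get_ft_force(),get_time())
if .12<get_grip_width()<.3: swing(1.50);
E
```

```text
[0.4534639  0.19508426 0.20028761] 3.6 [ 3.82213546e-01  2.61672322e-01  1.93365416e+00 -9.37418679e-05
  9.46981603e-01 -5.83331638e-01]
False [-0.06053866  0.11819686  0.08028498] [0.45353392 0.1953835  0.10053265]
0.20388222619418458 29.996045865118504 [ 0.51310518  0.13512007 -0.14092998] 5.825
0.747 False [0.7413 0.0859] [-4.9  0.6  3.6] 0.202 6.11
0.872 False [0.866  0.0859] [-5.   2.3  3.4] 0.2 6.39
0.998 False [0.9939 0.0859] [-4.4  3.9  0.2] 0.204 6.67
1.123 False [1.1198 0.0856] [-4.5  3.9 -1.3] 0.2 6.96
1.249 False [1.2421 0.0852] [-4.1  1.8 -2.4] 0.2 7.24
1.374 False [1.3714 0.0851] [-2.   1.8 -6.2] 0.203 7.53
1.5 False [1.4965 0.0849] [-2.3  2.8 -6.5] 0.204 7.81
```

The grip measures 18 mm and the lever follows smoothly. Next I'll press on to the open stop, then swing back to just short of closed.

Run:
```python
from h import *
swing(1.72,F=15,v=.03)
print(get_finger_force()); wait(.2); print(get_ft_force(),qnow())
cv2.imwrite("pics/open.png",cv2.resize(np.hstack([read_camera("top")[150:230,270:350],read_camera("side")[160:240,280:360]]),None,fx=5,fy=5)[:,:,::-1])
```

```text
1.608 False [1.5977 0.0845] [-4.7 -0.7 -6.1] 0.195 8.27
1.72 True [1.5968 0.0844] [-2.7  0.1  6. ] 0.201 8.49
30.041387061355636
[-1.91744939 -0.29702417  6.06189112] (np.float64(1.5968429815487137), np.float64(0.08446121391805343))
```

View pics/open.png

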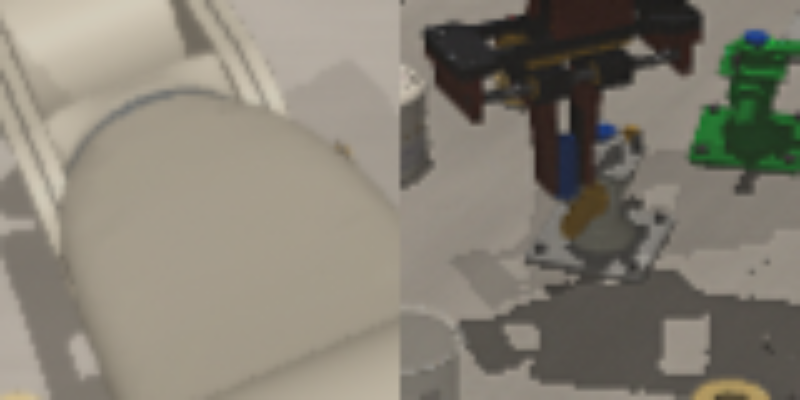

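The side view shows the lever in line with the spouts, with the knob at about (568,165) in the crop, but the contact was mostly vertical. I'll push again to confirm the stop.

Run:
```python
from h import *
for q in (1.63,1.66,1.69):
    h=movel(knob(q),v=.02,until_force=25); print(q,h,np.round(qnow(),4),np.round(get_ft_force(),1),np.round(get_ft_torque(),2),get_grip_width(),get_tcp_pos(),get_time())
    if h or np.hypot(*get_ft_force()[:2])>15: break
```

```text
1.63 False [1.5977 0.0844] [-10.6  -2.5  -0. ] [-0.11  1.28 -0.13] 0.20267173506312108 [0.51713192 0.24238673 0.09942906] 9.25
1.66 False [1.5997 0.0843] [-19.2  -2.4   7.8] [-0.05  2.6  -0.11] 0.20420385166875601 [0.5173149  0.24234126 0.09932124] 9.525
```

The stop is firm: −19 N with no motion, at 1.598 by my estimate, an offset of about 0.027 rad. Now I'll swing back to the closed stop.

Run:
```python
from h import *
swing(.10,F=30)
for q in np.arange(.06,-.16,-.025):
    h=movel(knob(q),v=.02,until_force=25); f=np.array(get_ft_force()); print(round(q,3),h,np.round(qnow(),4),np.round(f,1),round(get_grip_width(),3),round(get_time(),2))
    if h or np.hypot(*f[:2])>17: break
```

```text
1.475 True [1.5372 0.0844] [1.3 1.  1. ] 0.201 9.74
0.06 True [1.499  0.0841] [-0.   3.2  2.5] 0.204 11.02
```

The release of the stop preload tripped the force guard, and the next line was then stopped early too. Nothing was harmed and the knob is still gripped, so I'll resume the arc from here.

Run:
```python
from h import *
print(qnow(),get_tcp_pos())
swing(.10,F=25)
if qnow()[0]<.2:
  for q in np.arange(.06,-.16,-.025):
    h=movel(knob(q),v=.02,until_force=25); f=np.array(get_ft_force()); print(round(q,3),h,np.round(qnow(),4),np.round(f,1),round(get_grip_width(),3),round(get_time(),2))
    if h or np.hypot(*f[:2])>17: break
```

```text
(np.float64(1.498977592665271), np.float64(0.0841139775943567)) [0.50904168 0.24046109 0.09959015]
1.372 False [1.3753 0.0845] [ 3.4 -2.  -4.3] 0.201 11.28
1.245 False [1.2439 0.0851] [ 1.9  2.  -5. ] 0.202 11.57
1.117 False [1.1151 0.0853] [-0.7  2.3 -3.2] 0.198 11.85
0.99 False [0.9905 0.0851] [ 0.2  3.6 -2.6] 0.202 12.13
0.863 False [0.8635 0.085 ] [-1.3  1.6  0.9] 0.202 12.42
0.736 False [0.7393 0.0848] [-0.8  2.8  1.5] 0.202 12.7
0.609 False [0.6117 0.0843] [ 1.7 -0.1  2.9] 0.198 12.98
0.482 False [0.4851 0.0842] [ 3.1 -0.1  3.1] 0.2 13.27
0.354 False [0.3576 0.0842] [4.1 0.  5.9] 0.2 13.55
0.227 False [0.2298 0.0842] [3.7 1.7 6.1] 0.203 13.83
0.1 False [6.3861 0.084 ] [4.8 1.5 5.7] 0.206 14.12
```

That last reading is only an angle wrap (0.103 rad). I'll carry on to the closed stop.

```bash
sed -i 's/return YAW+np.pi-np.arctan2(d\[1\],d\[0\])/return (YAW+2*np.pi-np.arctan2(d[1],d[0]))%(2*np.pi)-np.pi/' h.py
python3 - <<'E'
from h import *
print(qnow())
for q in np.arange(.06,-.2,-.025):
    h=movel(knob(q),v=.02,until_force=25); f=np.array(get_ft_force()); print(round(q,3),h,np.round(qnow(),4),np.round(f,1),round(get_grip_width(),3),round(get_time(),2))
    if h or np.hypot(*f[:2])>17: break
E
```

```text
(np.float64(0.10294361614513825), np.float64(0.08402446751664798))
0.06 False [0.0665 0.0838] [4.5 3.6 5.7] 0.202 14.43
0.035 False [0.0426 0.0837] [5.  3.3 4.6] 0.201 14.69
0.01 False [0.0181 0.0836] [4.8 4.1 3.9] 0.203 14.95
-0.015 False [-0.002   0.0834] [4.4 7.2 4.1] 0.199 15.21
-0.04 False [-0.0065  0.0833] [ 2.1 20.8  3.1] 0.2 15.47
```

The closed stop is confirmed: +21 N with no further motion. I'll release, lift straight up, clear the tap and check.

Run:
```python
from h import *
command_gripper(1.0); p=np.array(get_tcp_pos()); print(get_ft_force(),get_grip_width(),p)
movel([p[0],p[1],.25],v=.15); move_pose([.40,-.05,.33],quat(YAW-.785+np.pi/2)); wait(.3)
it=camera_info("top"); im=read_camera("top"); s=read_camera("side"); print(get_time(),get_ft_force())
B=((100,70,50),(130,255,255))
for b in blobs(im,*B,(285,165,345,218)): print(b,plane(ray(it,b[0]),.137),plane(ray(it,b[0]),.098))
cv2.imwrite("pics/end.png",cv2.resize(np.hstack([im[150:230,270:350],s[160:240,280:360]]),None,fx=5,fy=5)[:,:,::-1])
```

```text
[-0.09705205 -0.71112739 -0.4339871 ] 1.003152683596548 [0.4470655  0.14046571 0.10001438]
19.0333 [-0.37687751  0.61148754  0.38839859]
([318.2, 181.2], [316, 179, 5, 5, 19]) [0.52105904 0.16005111 0.137     ] [0.53042937 0.15959217 0.098     ]
([322.6, 203.9], [321, 202, 4, 5, 17]) [0.44570391 0.14462082 0.137     ] [0.45268936 0.14367353 0.098     ]
```

View pics/end.png

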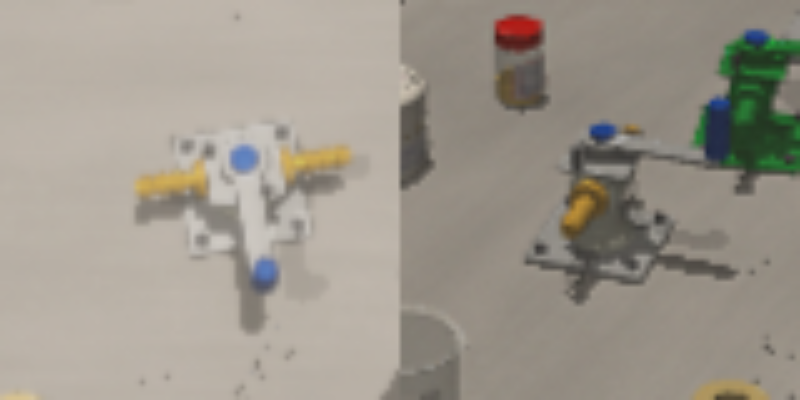

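The end picture shows the lever square across the spouts, with the knob at top-view pixel (322.6,203.9). That gives q within 0.01 rad of closed. The hand is clear, so I'm handing in.

```bash
python3 -c "
from station import *
print(job_done(),get_time())"
```

```text
the job is handed in; nothing more can be done
the job is handed in; nothing more can be done
```

The blue-knobbed tap's lever swung freely to its open stop and back to its closed stop, and I let go of it there, closed; the red-knobbed tap was not touched, and the job is handed in at about 19 s.

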